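# Open a craft press of unknown thread hand and lay out the puppet blank

## Task

The wooden puppet blank in the small screw press is ready: feel which way the crank loosens (the thread may be left- or right-handed, and forcing it the wrong way damages it, so try each way gently), then crank the platen up until the blank is free. Draw the blank straight out of the press by its handle and lay it flat, without dropping it, with the whole round head on the cork mat; leave the press open and everything else where it is.

Things in the scene. Friction and masses are not known exactly. Their poses are not given: they have to be found in the camera images.
- press_axis (a point): foot of the crank on the screw axis of the small grey craft press, 134 mm above the table. Its axes belong to the press frame and do not turn with the crank: z up along the screw, -x out of the press's mouth, the way the blank's handle sticks out and is drawn.
- press: the press, fixed; origin on the screw axis at table level, axes as press_axis. Base plate 150 (x) x 170 (y) x 6 mm thick on the table; two posts 16 mm dia, 68 mm either side of the axis along y; cross head 45 (x) x 170 (y) mm, 100 to 122 mm above the table; crank on top.
- crank_grip (a point): centre of the upright black crank grip on top of the press: round, 20 mm dia, 44 mm long, from 146 to 190 mm above the table, spinning freely on its own pin, 60 mm from the screw axis. Going round, it stays level; nothing near is as high.
- crank (a joint): crank turn from fully tight, rad: 0 at start, + counter-clockwise from above. Thread hand varies and cannot be seen: one sense loosens and lifts the platen against 0.22 N m friction (4 N at the grip), the other is already hard home. The platen rises 1.9 mm per rad: 9.4 mm at 5 rad; hard stop at 5.3.
- collar (a joint): elastic twist of the rubber-mounted collar under the crank that carries the screw, rad, 0 unloaded, + counter-clockwise. 6 N m/rad: pushing the crank grip against a stop gives about 1.7 N per mm. More than 1.2 N m (20 N at the grip, twist 0.2) either way damages the thread.
- platen (a joint): height of the aluminium platen above its clamped position, m (0 at start, 0.010 fully up). Disc 94 mm dia, underside 0.5 mm over the head at start, with a rim hanging 6.5 mm lower round the head, slotted at the mouth for the handle; the head slides out once it is up 7.5 mm. It stays where left.
- blank_head (a point): centre (half-way up) of the round head of the flat light-wood puppet blank, 70 mm dia x 16 mm thick, lying under the platen on the 6 mm base plate, on the screw axis within 2 mm. z up, -x along the handle. Blank 55 to 100 g.
- blank_handle (a point): grasp point on the blank's handle, half-way up, 150 mm from the head's centre along the blank's -x axis. Handle: flat bar 18 mm wide x 16 mm thick, ending 190 mm from the head's centre; in the press its underside floats 6 mm above the table.
- mat_top (a point): centre of the upper face of the round cork mat, 140 mm dia x 4 mm thick, fixed on the table.
- paint_a: bystander: amber paint bottle, 36 dia x 85 tall; origin at the centre of its underside; leave it alone
- paint_b: bystander: orange paint bottle, 36 dia x 85 tall; origin at the centre of its underside; leave it alone
- paint_c: bystander: blue paint jar, 40 dia x 75 tall; origin at the centre of its underside; leave it alone
- mug: bystander: white mug, 80 dia x 95 tall; origin at the centre of its underside; leave it alone
- tub: bystander: clear open tub 130 x 100 x 50 tall; origin at the centre of its underside; leave it alone
- brush: bystander: wooden brush lying flat, 180 long; origin at the centre of its underside; leave it alone
- scissors: bystander: yellow-handled scissors lying flat, about 160 long; origin at the centre of its underside; leave it alone
- blank: the wooden puppet blank itself; origin at the centre of the underside of its round head, same axes as point blank_head (handle along -x)
Things that resemble listed ones, but are neither listed nor needed, are in the scene too. There is more than one size of the blank; the job needs the larger. Leave any pink look-alike of the press alone.

How it is judged:
By the outcome, as a careful person would: the job done as asked, in the order asked, and still so for the second after the job is handed in, with the robot touching nothing.
It also fails if it takes over 67 s, if anything falls off the work surface, if the arm or the gripper's body presses on something with over 40 N, if the wrist force passes 120 N, or if a joint passes its speed limit or range.

## Robot

A 7-joint arm with a two-finger parallel gripper is mounted at the origin on the work surface. World frame = base frame: x ahead of the robot, y to its left, z up, the work surface at z = 0. Lengths are in m, angles in rad, forces in N, time in s.
With the tool pointing down it reaches from about 0.425 to 0.925 m from the base axis. Payload 6.8 kg.
Tool frame: the origin (TCP) lies on the centre line of the jaws, within the pads' length; the fingertips stand 11 mm ahead of it and the grasp point (between the pads) lies 8 mm behind it; z points along the fingers, y is the direction in which the jaws open and shut (so a half turn about z gives the same grasp; the last joint's range is limited). The gripper opens to 85 mm and grips with 20 to 120 N. Pads are 22 mm wide; open, the fingers measure 114 mm over their backs; the gripper's body (76 mm by 85 mm) begins 54 mm behind the grasp point. The pads swing forward as they close: fully open they stand 13 mm farther back than shut.
Start: joints at [-1.285, 0.477, 0.022, 1.555, -0.011, 1.109, -0.083], TCP at [0.259, 0.623, 0.242] pointing down, gripper open.
Joint ranges: [-2.96, 2.96], [-0.34, 2.1], [-1.41, 1.46], [0.24, 2.44], [-1.37, 4.51], [0.17, 1.92], [-2.96, 2.96]. Speed limits (rad/s): [2.39, 2.39, 3.14, 3.14, 3.14, 3.14, 3.14].

## Interface

Orientations are given as a rotation vector (axis times angle).
In Python, from bench import r gives the robot as it stands.
- The arm moves only by the tool send_rows, never from a script. Its argument "deltas" is a list of rows, each a list of 7 numbers: the opening, from 0 (shut) to 1 (fully open), then the shift along the tool's x, y, z as a fraction of full scale, then the turn, a rotation vector about the tool's x, y, z as a fraction of full scale. In form: [[hand, x, y, z, ax, ay, az], ...]. A call has 1 to 20 rows; each row is the pose to reach, as a shift and turn from the pose commanded when the call began, along the tool's axes at that moment, turning the shorter way round; what a row does not reach only later rows make up. Full scale, the value 1, is 150 mm for a shift and 180 degrees for a turn. A row lasts 1/12 s, in which the tool goes at most 41.7 mm and 7.16 degrees, less where a joint would pass 70% of its speed; a pose out of reach is approached as far as the arm can. A call with a number of a shift or a turn outside -1 to 1 is refused whole. A call with a gripper value outside its range is refused whole. The fingers move at their own pace and stop on an object; "squeeze" is the grip in N (left out, the last holds). Time passes only in rows, so rows that repeat a pose let the fingers close. It gives the time, the measured TCP pose, the force and the opening at its end, in the units of the state.
- r.get_obs(): the state, without advancing time (a new reading comes with each control period).
- r.grab_frame(name): name is "scene" or "top" or "wrist"; returns a dict with "pixels" (480x640x3 uint8, red, green, blue), "camera_matrix" (3x3 intrinsics, pixels), "rvec" (rotation vector, rad) and "tvec" (3), from world to camera coordinates, as OpenCV has them. Camera axes: x right, y down, z forward; pixel columns grow to the right and rows downward; lengths in m; the calibration is good to about 2 mm. A picture is of the moment at which its call begins. There is no depth.
- r.hand_in(): hands the job in, once; it reports no verdict.
The state is a dict: "clock": time; "joints": joint angles; "qvel": joint speeds; "tau": joint torques, N m; "tcp_pos": TCP position; "orientation": TCP orientation; "contact_force": force on the tool from outside, world axes, zero at the start; "moment": the same for the moment, N m; "grip_width": finger opening in m.
Only numpy, scipy, OpenCV 4.12 (cv2) and the standard library are available. Lean on these libraries where they do the work, as an engineer would, in place of code of your own. Each camera call takes 0.05 s, during which the arm holds its last target. There are 200 camera calls.

## Working session

There is one attempt and no reset: what is moved stays moved. The work goes in short steps, Python scripts to look and compute and a tool call to move; the robot and the scene stay as the last step left them, time stands still between calls to the robot, and variables do not carry over. Pictures are saved under pics/ and viewed, about 8 in all and at most 12, crops included, and the job is handed in when it is done.

Besides the shell and the picture viewer there is one more tool, called after "Call:" by a JSON object that holds its "op" and its "data". send_rows: Moves the arm, as the interface text tells. Shift numbers are shares of 150 mm and turn numbers shares of 180 degrees, none past 1 either way. Its arguments: {"type":"object","properties":{"deltas":{"type":"array","items":{"type":"array","items":{"type":"number"}}},"squeeze":{"type":"number"}},"required":["deltas"]}

```bash
mkdir -p pics
cat > h.py <<'E'
import numpy as np,cv2
from bench import r
def grab(n,f=None):
    d=r.grab_frame(n)
    if f: cv2.imwrite('pics/'+f,cv2.cvtColor(d['pixels'],cv2.COLOR_RGB2BGR))
    return d
def ray(d,u,v,z):
    R=cv2.Rodrigues(np.array(d['rvec'],float))[0];t=np.array(d['tvec'],float).ravel()
    c=-R.T@t;w=R.T@np.linalg.inv(np.array(d['camera_matrix']))@np.array([u,v,1.])
    return c+w*(z-c[2])/w[2]
def proj(d,P):
    return cv2.projectPoints(np.array(P,float).reshape(-1,1,3),np.array(d['rvec'],float),np.array(d['tvec'],float),np.array(d['camera_matrix'],float),None)[0].reshape(-1,2)
def totool(P):  # world point -> shift in tool axes, fractions
    o=r.get_obs();R=cv2.Rodrigues(np.array(o['orientation'],float))[0]
    return R.T@(np.array(P)-o['tcp_pos'])/0.15
E
python3 - <<'E'
from h import *
for n in('scene','top'):
    d=grab(n,n+'1.png');np.savez('pics/'+n+'1.npz',**d)
    R=cv2.Rodrigues(np.array(d['rvec'],float))[0];print(n,-R.T@np.array(d['tvec']).ravel())
o=r.get_obs();print(o); print(cv2.Rodrigues(np.array(o['orientation'],float))[0])
E
```

```text
scene [ 1.00605376 -0.8951481   0.91205049]
top [0.41520399 0.03262183 1.59749666]
{'clock': 0.1, 'joints': array([-1.28511143,  0.47771555,  0.02232826,  1.55636945, -0.01149376,
        1.10933026, -0.08310418]), 'qvel': array([ 3.11097787e-05, -1.04966694e-03, -8.99515960e-04, -4.10668653e-03,
       -2.29093414e-03, -4.51432929e-04, -1.06253213e-03]), 'tau': array([ 4.14106878e-03, -5.97754562e+01,  1.61360152e+00, -2.81950843e+01,
        1.28063135e-02,  5.10456463e-03,  9.05502446e-06]), 'tcp_pos': array([0.25878683, 0.62284144, 0.24141681]), 'orientation': array([-6.14477574e-01, -3.08069695e+00,  2.64114664e-03]), 'contact_force': array([-0.6832776 , -0.56961472, -0.03845617]), 'moment': array([-0.02106613,  0.06066254, -0.02651259]), 'grip_width': 0.08510235730204246}
[[-9.23475486e-01  3.83657061e-01 -5.35117215e-04]
 [ 3.83657415e-01  9.23474094e-01 -1.60790628e-03]
 [-1.22717711e-04 -1.69016372e-03 -9.99998564e-01]]
```

View pics/scene1.png

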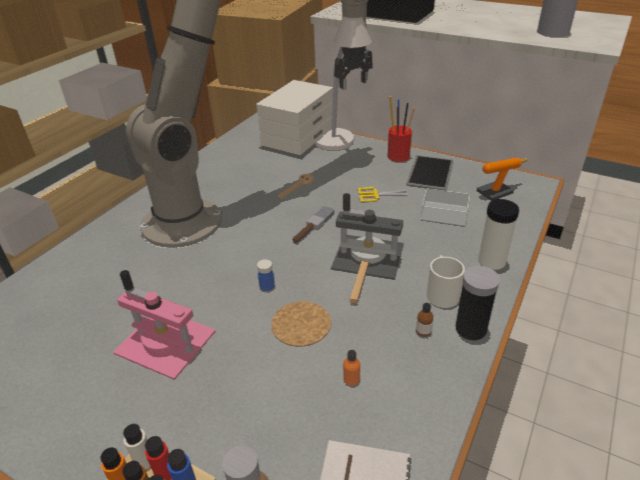

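View pics/top1.png

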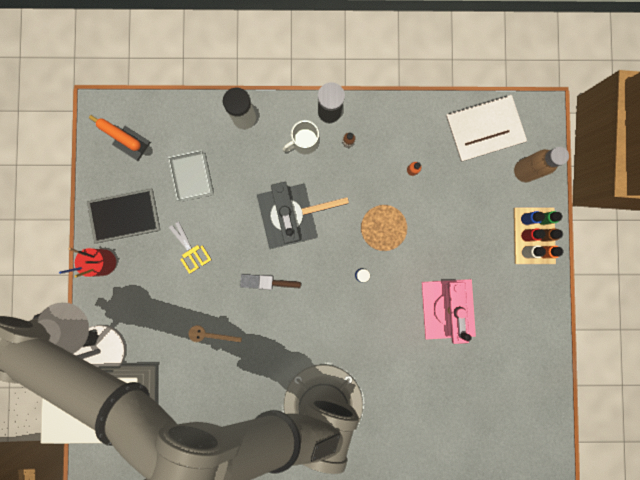

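The scene view shows the grey press at (368,240), its grip at (347,203), the blank's handle pointing at (358,298) and the mat at (301,323). In the top view the press is at (287,215), the handle tip at (348,201) and the mat at (384,228).

```bash
cat > m.py <<'E'
from h import *
d=dict(np.load('pics/top1.npz'));s=dict(np.load('pics/scene1.npz'))
im=d['pixels'];hsv=cv2.cvtColor(im,cv2.COLOR_RGB2HSV)
m=((hsv[...,0]>5)&(hsv[...,0]<25)&(hsv[...,1]>70)&(hsv[...,2]>90)).astype('uint8')
n,l,st,c=cv2.connectedComponentsWithStats(m)
for i in range(1,n):
    x,y=c[i]
    if st[i,4]>80 and 240<x<420 and 150<y<280:
        ys,xs=np.where(l==i);rect=cv2.minAreaRect(np.c_[xs,ys].astype('float32'));box=cv2.boxPoints(rect)
        z=.004 if st[i,4]>900 else .022
        print('comp',st[i],c[i],ray(d,x,y,z)); print(np.array([ray(d,u,v,z)[:2] for u,v in box]).round(4).tolist())
print('mat scene',ray(s,301,323,.004))
print('grip scene',ray(s,347,196,.19),'hub scene',ray(s,369,214,.14))
print('grip top',ray(d,291,232,.19))
g=cv2.cvtColor(im,cv2.COLOR_RGB2BGR)[160:260,240:360];g=cv2.resize(g,None,fx=5,fy=5,interpolation=cv2.INTER_CUBIC)
q=cv2.cvtColor(s['pixels'],cv2.COLOR_RGB2BGR)[180:310,310:420];q=cv2.resize(q,None,fx=4,fy=4,interpolation=cv2.INTER_CUBIC)
cv2.imwrite('pics/c1.png',g);cv2.imwrite('pics/c2.png',q)
k=np.zeros((600,800,3),'uint8');k[:400,:480]=cv2.resize(g,(480,400));k[:378,480:800]=cv2.resize(q,(320,378));cv2.imwrite('pics/c.png',k[:400])
E
python3 m.py
```

```text
comp [407 162  15  14 125] [412.92  169.016] [ 0.69999769 -0.27125763  0.022     ]
[[0.6985, -0.2458], [0.7289, -0.2763], [0.7047, -0.3002], [0.6743, -0.2697]]
comp [302 197  47  18 313] [324.514377   205.63258786] [ 0.58897374 -0.0049977   0.022     ]
[[0.5818, 0.0653], [0.6164, -0.0721], [0.5966, -0.0769], [0.562, 0.0604]]
comp [ 361  205   46   46 1688] [383.6285545  227.46563981] [ 0.52485565 -0.1841157   0.004     ]
[[0.593, -0.116], [0.5932, -0.2526], [0.4567, -0.2513], [0.4567, -0.1153]]
mat scene [ 0.52687407 -0.18710218  0.004     ]
grip scene [0.50702006 0.08925234 0.19      ] hub scene [0.56013896 0.10812014 0.14      ]
grip top [0.49981564 0.08833324 0.19      ]
```

View pics/c.png

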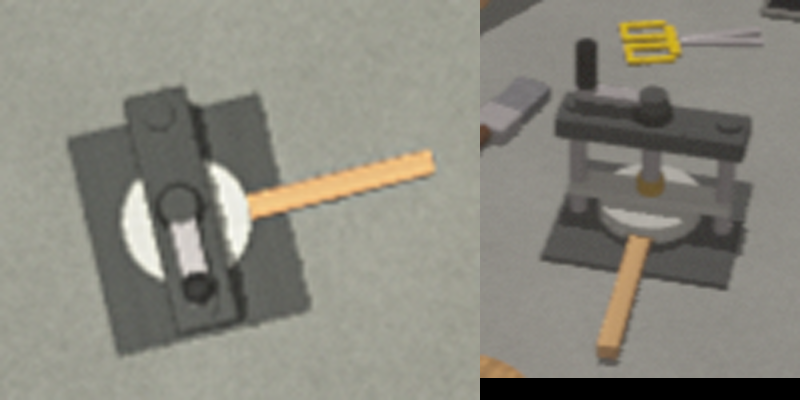

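The measurements agree: axis ≈ (0.560, 0.109), mouth direction ≈ (0.243, −0.970), grip ≈ (0.501, 0.0945), mat ≈ (0.526, −0.186). Now I'll move above the grip.

Call:
{"op": "send_rows", "data": {"deltas": [[1,-0.95,-0.88,-0.2,0,0,0],[1,-0.95,-0.88,-0.2,0,0,0],[1,-0.95,-0.88,-0.2,0,0,0],[1,-0.95,-0.88,-0.2,0,0,0],[1,-0.95,-0.88,-0.2,0,0,0],[1,-0.95,-0.88,-0.2,0,0,0],[1,-0.95,-0.88,-0.2,0,0,0],[1,-0.95,-0.88,-0.2,0,0,0]]}}

```text
clock: 0.77
tcp_pos: [0.3394, 0.4473, 0.2722]
orientation: [-0.614, -3.08, -0.0]
contact_force: [-0.1, 0.6, 0.5]
grip_width: 0.0857
```

Call:
{"op": "send_rows", "data": {"deltas": [[1,-0.95,-0.88,0,0,0,0],[1,-0.95,-0.88,0,0,0,0],[1,-0.95,-0.88,0,0,0,0],[1,-0.95,-0.88,0,0,0,0],[1,-0.95,-0.88,0,0,0,0],[1,-0.95,-0.88,0,0,0,0],[1,-0.95,-0.88,0,0,0,0],[1,-0.95,-0.88,0,0,0,0]]}}

```text
clock: 1.43
tcp_pos: [0.4201, 0.2723, 0.272]
orientation: [-0.61, -3.081, -0.0]
contact_force: [0.4, 0.2, -0.3]
grip_width: 0.0857
```

Call:
{"op": "send_rows", "data": {"deltas": [[1,-0.94,-0.87,0,0,0,-0.204],[1,-0.94,-0.87,0,0,0,-0.204],[1,-0.94,-0.87,0,0,0,-0.204],[1,-0.94,-0.87,0,0,0,-0.204],[1,-0.94,-0.87,0,0,0,-0.204],[1,-0.94,-0.87,0,0,0,-0.204],[1,-0.94,-0.87,0,0,0,-0.204],[1,-0.94,-0.87,0,0,0,-0.204],[1,-0.94,-0.87,0,0,0,-0.204]]}}

```text
clock: 2.18
tcp_pos: [0.5006, 0.0984, 0.272]
orientation: [0.39, -3.117, -0.001]
contact_force: [0.2, 0.2, -0.3]
grip_width: 0.0852
```

Run:
```python
from h import *
o=r.get_obs();print(o['clock'],o['tcp_pos'],o['joints'],o['contact_force']);print(cv2.Rodrigues(np.array(o['orientation']))[0].round(3))
d=grab('wrist','w1.png');np.savez('pics/w1.npz',**d)
print(proj(d,[[.501,.0945,.19],[.56,.109,.146]]))
print(totool([.501,.0945,.162]))
```

```text
2.1833 [0.50056581 0.09841737 0.27199178] [-0.5368669   0.17264167  0.25165478  1.92247083 -0.05013562  1.05282263
  1.55587073] [ 0.22484472  0.21708161 -0.30404813]
[[-0.969 -0.246 -0.001]
 [-0.246  0.969  0.001]
 [ 0.     0.001 -1.   ]]
[[315.9230653  253.34332068]
 [316.38723644 303.64948281]]
[ 0.00278209 -0.02615551  0.7336178 ]
```

View pics/w1.png

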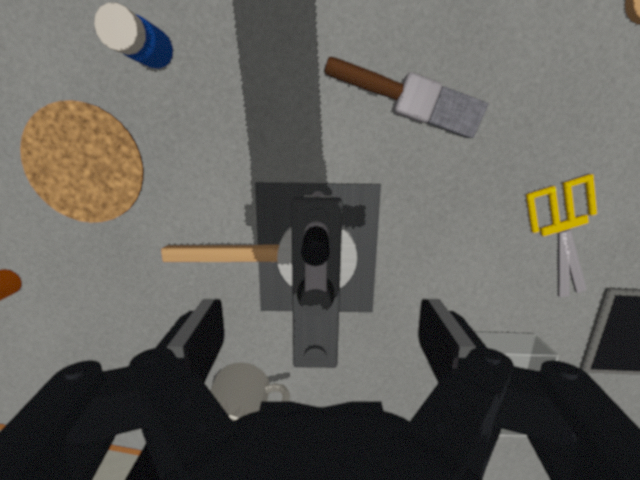

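The wrist view shows the grip at (316,245), between the jaws and where predicted, with the handle at (220,254). I'll descend and close on it.

Call:
{"op": "send_rows", "data": {"deltas": [[1,0,-0.026,0.2,0,0,0],[1,0,-0.026,0.4,0,0,0],[1,0,-0.026,0.55,0,0,0],[1,0,-0.026,0.68,0,0,0],[1,0,-0.026,0.73,0,0,0],[1,0,-0.026,0.73,0,0,0]]}}

```text
clock: 2.73
tcp_pos: [0.5005, 0.0931, 0.1612]
orientation: [0.39, -3.114, 0.001]
contact_force: [-0.3, 1.5, 0.9]
grip_width: 0.0854
```

Call:
{"op": "send_rows", "data": {"deltas": [[0.35,0,0,0,0,0,0],[0.35,0,0,0,0,0,0],[0.35,0,0,0,0,0,0],[0.35,0,0,0,0,0,0],[0.35,0,0,0,0,0,0],[0.35,0,0,0,0,0,0],[0.35,0,0,0,0,0,0],[0.35,0,0,0,0,0,0]], "squeeze": 25}}

```text
clock: 3.4
tcp_pos: [0.502, 0.0918, 0.1629]
orientation: [-0.387, 3.118, 0.0]
contact_force: [0.6, 0.7, 0.0]
grip_width: 0.03
```

Run:
```python
from h import *
o=r.get_obs();print(o['clock'],o['tcp_pos'],o['contact_force'],o['grip_width'])
d=grab('wrist','w2.png')
```

```text
3.4 [0.50198164 0.09178674 0.16290473] [0.60882011 0.73588825 0.04680581] 0.030000121309481032
```

View pics/w2.png

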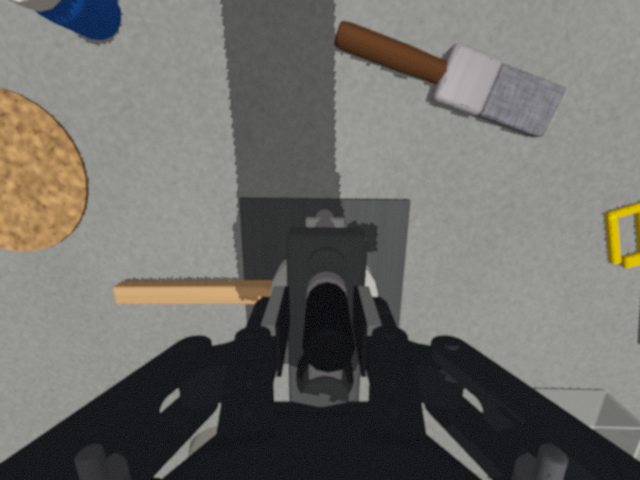

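The grip, at (327,325), is centred between the pads. Closing.

Call:
{"op": "send_rows", "data": {"deltas": [[0.1,0,0,0,0,0,0],[0.1,0,0,0,0,0,0],[0.1,0,0,0,0,0,0],[0.1,0,0,0,0,0,0],[0.1,0,0,0,0,0,0],[0.1,0,0,0,0,0,0]], "squeeze": 30}}

```text
clock: 3.95
tcp_pos: [0.5019, 0.0922, 0.1629]
orientation: [0.388, -3.118, -0.001]
contact_force: [-2.5, 3.2, 2.9]
grip_width: 0.0192
```

Call:
{"op": "send_rows", "data": {"deltas": [[0.1,0,0.01,0,0,0,0],[0.1,0,0.02,0,0,0,0],[0.1,0,0.02,0,0,0,0],[0.1,0,0.02,0,0,0,0]]}}

```text
clock: 4.28
tcp_pos: [0.5014, 0.0942, 0.1629]
orientation: [-0.386, 3.118, -0.001]
contact_force: [-1.2, 0.1, 3.5]
grip_width: 0.0191
```

Call:
{"op": "send_rows", "data": {"deltas": [[0.1,0,0.01,0,0,0,0],[0.1,0,0.02,0,0,0,0],[0.1,0,0.03,0,0,0,0],[0.1,0,0.03,0,0,0,0],[0.1,0,0.03,0,0,0,0]]}}

```text
clock: 4.7
tcp_pos: [0.5004, 0.0986, 0.1628]
orientation: [-0.387, 3.117, -0.001]
contact_force: [0.0, -4.1, 3.8]
grip_width: 0.0196
```

Call:
{"op": "send_rows", "data": {"deltas": [[0.1,0,-0.01,0,0,0,0],[0.1,0,-0.02,0,0,0,0],[0.1,0,-0.03,0,0,0,0],[0.1,0,-0.04,0,0,0,0],[0.1,0,-0.05,0,0,0,0],[0.1,0,-0.06,0,0,0,0],[0.1,0,-0.06,0,0,0,0],[0.1,0,-0.06,0,0,0,0]]}}

```text
clock: 5.37
tcp_pos: [0.5023, 0.0908, 0.1628]
orientation: [0.388, -3.118, -0.001]
contact_force: [-1.3, 2.8, 4.4]
grip_width: 0.0192
```

Call:
{"op": "send_rows", "data": {"deltas": [[0.1,0,-0.01,0,0,0,0],[0.1,0,-0.02,0,0,0,0],[0.1,0,-0.02,0,0,0,0],[0.1,0,-0.02,0,0,0,0]]}}

```text
clock: 5.7
tcp_pos: [0.503, 0.0887, 0.1628]
orientation: [-0.388, 3.117, 0.002]
contact_force: [-2.1, 6.0, 3.7]
grip_width: 0.0193
```

Call:
{"op": "send_rows", "data": {"deltas": [[0.1,0,-0.01,0,0,0,0],[0.1,0,-0.02,0,0,0,0],[0.1,0,-0.02,0,0,0,0],[0.1,0,-0.02,0,0,0,0]]}}

```text
clock: 6.03
tcp_pos: [0.5036, 0.0869, 0.1628]
orientation: [-0.39, 3.117, 0.004]
contact_force: [-3.1, 9.3, 4.1]
grip_width: 0.0191
```

Counter-clockwise is hard: the force rises 1.7 N/mm to about 10 N. Clockwise stayed near 4 N, so clockwise loosens. I'll work out the arc in tool axes.

Run:
```python
import numpy as np
P=lambda f:np.array([.4*(np.cos(f)-1),.4*np.sin(f)])
def tab(a,fs,off=None):
    o=P(a) if off is None else off
    print([[0.1,*(P(f)-o).round(3).tolist(),0,0,0,0] for f in fs])
tab(0,[-.1,0,.06,.12,.18,.24,.3,.3],np.array([0,-.07]))
tab(.3,np.arange(.42,2.65,.12)); tab(2.58,np.r_[np.arange(2.70,5,.125),5.0])
```

```text
[[0.1, -0.002, 0.03, 0, 0, 0, 0], [0.1, 0.0, 0.07, 0, 0, 0, 0], [0.1, -0.001, 0.094, 0, 0, 0, 0], [0.1, -0.003, 0.118, 0, 0, 0, 0], [0.1, -0.006, 0.142, 0, 0, 0, 0], [0.1, -0.011, 0.165, 0, 0, 0, 0], [0.1, -0.018, 0.188, 0, 0, 0, 0], [0.1, -0.018, 0.188, 0, 0, 0, 0]]
[[0.1, -0.017, 0.045, 0, 0, 0, 0], [0.1, -0.039, 0.087, 0, 0, 0, 0], [0.1, -0.066, 0.127, 0, 0, 0, 0], [0.1, -0.098, 0.163, 0, 0, 0, 0], [0.1, -0.133, 0.195, 0, 0, 0, 0], [0.1, -0.173, 0.223, 0, 0, 0, 0], [0.1, -0.215, 0.245, 0, 0, 0, 0], [0.1, -0.26, 0.263, 0, 0, 0, 0], [0.1, -0.306, 0.275, 0, 0, 0, 0], [0.1, -0.354, 0.281, 0, 0, 0, 0], [0.1, -0.402, 0.281, 0, 0, 0, 0], [0.1, -0.449, 0.276, 0, 0, 0, 0], [0.1, -0.496, 0.265, 0, 0, 0, 0], [0.1, -0.541, 0.249, 0, 0, 0, 0], [0.1, -0.584, 0.227, 0, 0, 0, 0], [0.1, -0.624, 0.2, 0, 0, 0, 0], [0.1, -0.66, 0.169, 0, 0, 0, 0], [0.1, -0.693, 0.134, 0, 0, 0, 0], [0.1, -0.721, 0.095, 0, 0, 0, 0]]
[[0.1, -0.023, -0.042, 0, 0, 0, 0], [0.1, -0.042, -0.088, 0, 0, 0, 0], [0.1, -0.054, -0.137, 0, 0, 0, 0], [0.1, -0.061, -0.186, 0, 0, 0, 0], [0.1, -0.061, -0.236, 0, 0, 0, 0], [0.1, -0.055, -0.286, 0, 0, 0, 0], [0.1, -0.043, -0.334, 0, 0, 0, 0], [0.1, -0.024, -0.381, 0, 0, 0, 0], [0.1, -0.001, -0.425, 0, 0, 0, 0], [0.1, 0.028, -0.466, 0, 0, 0, 0], [0.1, 0.062, -0.502, 0, 0, 0, 0], [0.1, 0.101, -0.534, 0, 0, 0, 0], [0.1, 0.142, -0.562, 0, 0, 0, 0], [0.1, 0.187, -0.583, 0, 0, 0, 0], [0.1, 0.235, -0.599, 0, 0, 0, 0], [0.1, 0.284, -0.609, 0, 0, 0, 0], [0.1, 0.334, -0.613, 0, 0, 0, 0], [0.1, 0.384, -0.61, 0, 0, 0, 0], [0.1, 0.433, -0.602, 0, 0, 0, 0], [0.1, 0.452, -0.597, 0, 0, 0, 0]]
```

Call:
{"op": "send_rows", "data": {"deltas": [[0.1,-0.002,0.03,0,0,0,0],[0.1,0.0,0.07,0,0,0,0],[0.1,-0.001,0.094,0,0,0,0],[0.1,-0.003,0.118,0,0,0,0],[0.1,-0.006,0.142,0,0,0,0],[0.1,-0.006,0.142,0,0,0,0]]}}

```text
clock: 6.53
tcp_pos: [0.4997, 0.1052, 0.1628]
orientation: [-0.387, 3.117, -0.001]
contact_force: [0.6, -2.6, 5.0]
grip_width: 0.0192
```

Confirmed: 11 mm of clockwise travel at about 3 N. Continuing the arc.

Call:
{"op": "send_rows", "data": {"deltas": [[0.1,-0.005,0.023,0,0,0,0],[0.1,-0.012,0.046,0,0,0,0]]}}

```text
clock: 6.7
tcp_pos: [0.4997, 0.112, 0.1628]
orientation: [-0.385, 3.118, -0.001]
contact_force: [-0.1, -3.5, 4.7]
grip_width: 0.0189
```

Call:
{"op": "send_rows", "data": {"deltas": [[0.1,-0.017,0.045,0,0,0,0],[0.1,-0.039,0.087,0,0,0,0],[0.1,-0.066,0.127,0,0,0,0],[0.1,-0.098,0.163,0,0,0,0],[0.1,-0.133,0.195,0,0,0,0],[0.1,-0.173,0.223,0,0,0,0],[0.1,-0.215,0.245,0,0,0,0],[0.1,-0.26,0.263,0,0,0,0]]}}

```text
clock: 7.37
tcp_pos: [0.5274, 0.1596, 0.1626]
orientation: [0.386, -3.116, 0.002]
contact_force: [-0.5, -6.6, 6.1]
grip_width: 0.0191
```

Call:
{"op": "send_rows", "data": {"deltas": [[0.1,-0.046,0.012,0,0,0,0],[0.1,-0.094,0.018,0,0,0,0],[0.1,-0.142,0.018,0,0,0,0],[0.1,-0.189,0.013,0,0,0,0],[0.1,-0.236,0.002,0,0,0,0],[0.1,-0.281,-0.014,0,0,0,0],[0.1,-0.324,-0.036,0,0,0,0],[0.1,-0.364,-0.063,0,0,0,0],[0.1,-0.4,-0.094,0,0,0,0],[0.1,-0.433,-0.129,0,0,0,0],[0.1,-0.461,-0.168,0,0,0,0]]}}

```text
clock: 8.28
tcp_pos: [0.5993, 0.1545, 0.1624]
orientation: [0.389, -3.114, -0.003]
contact_force: [-5.4, 0.8, 7.4]
grip_width: 0.0191
```

Call:
{"op": "send_rows", "data": {"deltas": [[0.1,-0.023,-0.042,0,0,0,0],[0.1,-0.042,-0.088,0,0,0,0],[0.1,-0.054,-0.137,0,0,0,0],[0.1,-0.061,-0.186,0,0,0,0],[0.1,-0.061,-0.236,0,0,0,0],[0.1,-0.055,-0.286,0,0,0,0],[0.1,-0.043,-0.334,0,0,0,0],[0.1,-0.024,-0.381,0,0,0,0],[0.1,-0.001,-0.425,0,0,0,0],[0.1,0.028,-0.466,0,0,0,0]]}}

```text
clock: 9.12
tcp_pos: [0.6148, 0.0843, 0.1631]
orientation: [-0.387, 3.115, 0.001]
contact_force: [3.3, 3.9, 2.7]
grip_width: 0.0193
```

Going well. Remaining arc, to 5.0 rad.

Call:
{"op": "send_rows", "data": {"deltas": [[0.1,0.034,-0.036,0,0,0,0],[0.1,0.073,-0.068,0,0,0,0],[0.1,0.114,-0.096,0,0,0,0],[0.1,0.159,-0.117,0,0,0,0],[0.1,0.207,-0.133,0,0,0,0],[0.1,0.256,-0.143,0,0,0,0],[0.1,0.306,-0.147,0,0,0,0],[0.1,0.356,-0.144,0,0,0,0],[0.1,0.405,-0.136,0,0,0,0],[0.1,0.424,-0.131,0,0,0,0],[0.1,0.424,-0.131,0,0,0,0]]}}

```text
clock: 10.03
tcp_pos: [0.5559, 0.0486, 0.163]
orientation: [0.387, -3.117, 0.001]
contact_force: [2.7, -0.3, 5.3]
grip_width: 0.0198
```

Run:
```python
from h import *
o=r.get_obs();p=o['tcp_pos'];print(o['clock'],p,o['contact_force'])
x=np.array([-.244,.970]);y=np.array([-.970,-.244]);n=np.array([.5012,.0943])-.06*y
v=p[:2]-n;print(np.unwrap([4,np.arctan2(v@x,v@y)])[1],np.linalg.norm(v),n)
```

```text
10.0333 [0.5559025  0.04856895 0.163014  ] [ 2.74684895 -0.32803519  5.25250445]
5.016691246687466 0.0604722805230159 [0.5594  0.10894]
```

The crank is at about 4.97 rad clockwise, which puts the platen up about 9.4 mm. I'll release and rise.

Call:
{"op": "send_rows", "data": {"deltas": [[0.7,0,0,0,0,0,0],[0.7,0,0,0,0,0,0],[0.7,0,0,0,0,0,0],[0.7,0,0,0,0,0,0],[0.7,0,0,-0.2,0,0,0],[0.7,0,0,-0.4,0,0,0],[0.7,0,0,-0.6,0,0,0],[0.7,0,0,-0.6,0,0,0]]}}

```text
clock: 10.7
tcp_pos: [0.5597, 0.0495, 0.2582]
orientation: [-0.386, 3.11, 0.001]
contact_force: [1.7, 0.0, 0.2]
grip_width: 0.0597
```

Run:
```python
from h import *
o=r.get_obs();print(o['clock'],o['tcp_pos'],o['contact_force'],o['grip_width'],o['joints'][6])
d=grab('wrist','w3.png');np.savez('pics/w3.npz',**d)
R=cv2.Rodrigues(np.array(d['rvec'],float))[0];c=-R.T@np.array(d['tvec']).ravel();print('cam in tool mm',totool(c)*150)
print(totool([.5965,-.0365,.25]))
```

```text
10.7 [0.55968587 0.04948332 0.25815038] [1.7086774  0.0047613  0.22353407] 0.059688457835444714 1.6977955409833305
cam in tool mm [  73.4616143    -0.77227517 -134.09950753]
[-0.10487171 -0.61771892  0.03771405]
```

View pics/w3.png

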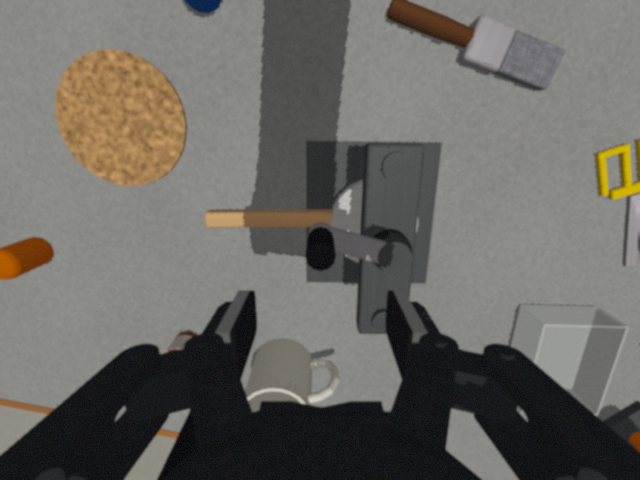

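The wrist view shows the crank now at (320,248) by the mouth, the handle free from (207,219) to (332,217), and the mat at (120,117). The wrist camera sits 73 mm along tool +x, so I'll grasp nearer the tip to clear the crank.

Run:
```python
from h import *
d=dict(np.load('pics/w3.npz'));im=d['pixels'];h=cv2.cvtColor(im,cv2.COLOR_RGB2HSV)
m=((h[...,0]>5)&(h[...,0]<25)&(h[...,1]>70)&(h[...,2]>60)).astype('uint8');n,l,st,c=cv2.connectedComponentsWithStats(m)
for i in range(1,n):
    if st[i,4]>800:
        ys,xs=np.where(l==i);b=cv2.boxPoints(cv2.minAreaRect(np.c_[xs,ys].astype('float32')))
        z=.022 if c[i][1]>190 else .004
        print(st[i],np.array([ray(d,u,v,z)[:2] for u,v in b]).round(4).tolist(),ray(d,*c[i],z))
u=np.array([.244,-.970]);
for k in(.15,.172,.19):
    print(k,np.array([.5597,.109])+k*u,totool([*(np.array([.5597,.109])+k*u),.2]))
```

```text
[ 390    0   84   46 1643] [[0.3573, 0.0655], [0.3401, 0.068], [0.3474, 0.1561], [0.3652, 0.1548]] [0.35222229 0.11054541 0.004     ]
[   55    49   131   137 13836] [[0.536, -0.2847], [0.4326, -0.2006], [0.5044, -0.0857], [0.6231, -0.1687]] [ 0.52021143 -0.18606664  0.004     ]
[ 205  209  127   19 2105] [[0.5936, -0.0768], [0.5591, 0.0603], [0.5793, 0.0656], [0.6144, -0.0738]] [ 0.58637656 -0.00691344  0.022     ]
[   0  237   54   43 1611] [[0.7036, -0.3125], [0.6643, -0.2491], [0.7011, -0.2369], [0.7423, -0.302]] [ 0.70228689 -0.2751046   0.022     ]
0.15 [ 0.5963 -0.0365] [-0.1018723  -0.61739021  0.37103639]
0.172 [ 0.601668 -0.05784 ] [-0.10179252 -0.76408882  0.37103719]
0.19 [ 0.60606 -0.0753 ] [-0.10172725 -0.88411496  0.37103785]
```

Call:
{"op": "send_rows", "data": {"deltas": [[0.7,-0.05,-0.2,0,0,0,0.035],[0.7,-0.098,-0.4,0,0,0,0.07],[0.7,-0.098,-0.6,0,0,0,0.11],[0.7,-0.098,-0.764,0,0,0,0.15],[0.7,-0.098,-0.764,0,0,0,0.5],[0.7,-0.098,-0.764,0,0,0,0.5],[0.7,-0.098,-0.764,0,0,0,0.5],[0.7,-0.098,-0.764,0,0,0,0.5],[0.7,-0.098,-0.764,0,0,0,0.5],[0.7,-0.098,-0.764,0,0,0,0.5],[0.7,-0.098,-0.764,0,0,0,0.5],[0.7,-0.098,-0.764,0,0,0,0.5],[0.7,-0.098,-0.764,0,0,0,0.5],[0.7,-0.098,-0.764,0,0,0,0.5],[0.7,-0.098,-0.764,0,0,0,0.5],[0.7,-0.098,-0.764,0,0,0,0.5]]}}

```text
clock: 12.08
tcp_pos: [0.5989, -0.058, 0.252]
orientation: [-1.926, -2.48, 0.002]
contact_force: [-0.2, 0.5, 0.7]
grip_width: 0.06
```

Run:
```python
from h import *
o=r.get_obs();print(o['clock'],o['tcp_pos'],o['joints']);print(cv2.Rodrigues(np.array(o['orientation']))[0].round(3))
print(totool([.601,-.058,.016]))
```

```text
12.0833 [ 0.59885978 -0.05802351  0.25203412] [-0.4839854   0.39647875  0.63150716  1.75831542 -0.26202742  1.07357765
  0.48727525]
[[-0.248  0.969 -0.001]
 [ 0.969  0.248 -0.   ]
 [ 0.    -0.001 -1.   ]]
[-0.00370444  0.01614091  1.57353836]
```

Call:
{"op": "send_rows", "data": {"deltas": [[0.7,0,0.014,0.2,0,0,0],[0.7,0,0.014,0.4,0,0,0],[0.7,0,0.014,0.6,0,0,0],[0.7,0,0.014,0.8,0,0,0],[0.7,0,0.014,1.0,0,0,0],[0.7,0,0.014,1.0,0,0,0]]}}

```text
clock: 12.58
tcp_pos: [0.5973, -0.0569, 0.0973]
orientation: [-1.923, -2.474, 0.009]
contact_force: [-1.5, 1.8, -0.2]
grip_width: 0.06
```

Call:
{"op": "send_rows", "data": {"deltas": [[0.7,0,0,0.15,0,0,0],[0.7,0,0,0.3,0,0,0],[0.7,0,0,0.42,0,0,0],[0.7,0,0,0.5,0,0,0],[0.7,0,0,0.55,0,0,0],[0.7,0,0,0.57,0,0,0],[0.7,0,0,0.57,0,0,0],[0.7,0,0,0.57,0,0,0]]}}

```text
clock: 13.25
tcp_pos: [0.6021, -0.0578, 0.0183]
orientation: [1.93, 2.477, 0.001]
contact_force: [-0.1, 0.4, -0.4]
grip_width: 0.0597
```

Call:
{"op": "send_rows", "data": {"deltas": [[0.35,0,0,0.013,0,0,0],[0.35,0,0,0.013,0,0,0],[0.35,0,0,0.013,0,0,0],[0.1,0,0,0.013,0,0,0],[0.1,0,0,0.013,0,0,0],[0.1,0,0,0.013,0,0,0],[0.1,0,0,0.013,0,0,0],[0.1,0,0,0.013,0,0,0]], "squeeze": 60}}

```text
clock: 13.92
tcp_pos: [0.6015, -0.0576, 0.0155]
orientation: [1.931, 2.478, 0.0]
contact_force: [0.2, 0.3, 1.4]
grip_width: 0.0164
```

Run:
```python
from h import *
o=r.get_obs();print(o['clock'],o['tcp_pos'],o['contact_force'],o['grip_width'])
d=grab('scene');cv2.imwrite('pics/s2.png',cv2.resize(cv2.cvtColor(d['pixels'],cv2.COLOR_RGB2BGR)[150:350,250:490],(720,600),interpolation=cv2.INTER_CUBIC))
```

```text
13.9167 [ 0.60153231 -0.05761359  0.01547965] [0.18537472 0.28505435 1.36157982] 0.016447991493007262
```

View pics/s2.png

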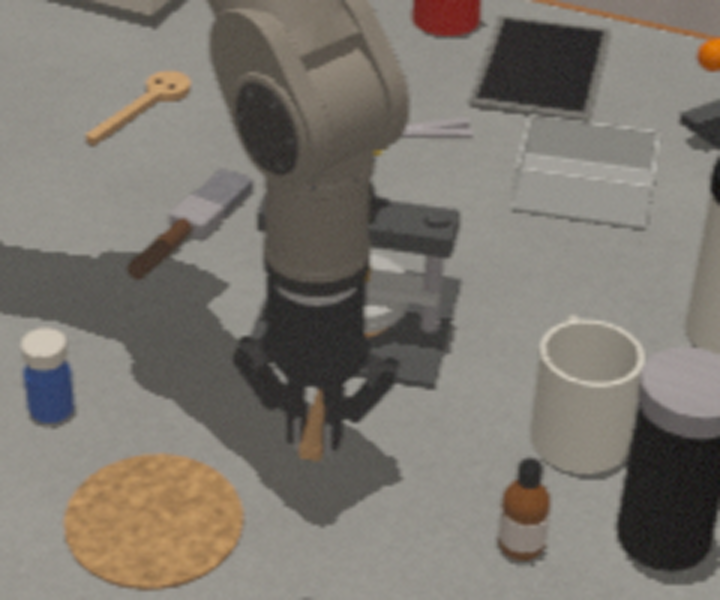

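The handle is held in the fingers at (313,425). I'll draw it straight out, slowly at first.

Call:
{"op": "send_rows", "data": {"deltas": [[0.1,-0.03,0,0,0,0,0],[0.1,-0.07,0,0,0,0,0],[0.1,-0.12,0,0,0,0,0],[0.1,-0.17,0,0,0,0,0],[0.1,-0.2,0,0,0,0,0]]}}

```text
clock: 14.38
tcp_pos: [0.6089, -0.0887, 0.0154]
orientation: [1.932, 2.476, -0.001]
contact_force: [-0.5, 0.7, 0.5]
grip_width: 0.0165
```

Call:
{"op": "send_rows", "data": {"deltas": [[0.1,-0.1,0,0,0,0,0],[0.1,-0.2,0,0,0,0,0],[0.1,-0.3,0,0,0,0,0],[0.1,-0.4,0,0,0,0,0],[0.1,-0.5,0,0,0,0,0],[0.1,-0.6,0,0,0,0,0],[0.1,-0.7,0,0,0,0,0],[0.1,-0.77,0,0,0,0,0],[0.1,-0.8,0,0,0,0,0],[0.1,-0.8,0,-0.05,0,0,0],[0.1,-0.8,0,-0.12,0,0,0],[0.1,-0.8,0,-0.2,0,0,0],[0.1,-0.8,0,-0.2,0,0,0],[0.1,-0.8,0,-0.2,0,0,0]]}}

```text
clock: 15.55
tcp_pos: [0.6392, -0.2023, 0.047]
orientation: [1.928, 2.478, 0.003]
contact_force: [0.5, 0.1, 0.0]
grip_width: 0.0163
```

Run:
```python
from h import *
o=r.get_obs();print(o['clock'],o['tcp_pos'],o['contact_force'],o['moment'],o['grip_width']);R=cv2.Rodrigues(np.array(o['orientation']))[0];print(R.round(3))
d=grab('scene');np.savez('pics/s3.npz',**d);cv2.imwrite('pics/s3.png',cv2.resize(cv2.cvtColor(d['pixels'],cv2.COLOR_RGB2BGR)[180:380,230:470],(720,600),interpolation=cv2.INTER_CUBIC))
# head target: mat centre minus 10 mm along handle dir
mat=np.array([.5245,-.186]);u=-R[:2,0];u/=np.linalg.norm(u)
g=mat-.010*u+.172*u;print('tcp target',g,totool([*g,o['tcp_pos'][2]]))
```

```text
15.55 [ 0.63916175 -0.20228896  0.04696232] [0.48567514 0.0769174  0.0372926 ] [-0.10571575 -0.00198598 -0.0236107 ] 0.016291419214287294
[[-0.246  0.969  0.003]
 [ 0.969  0.246 -0.   ]
 [-0.001  0.003 -1.   ]]
tcp target [ 0.56432094 -0.34302959] [-0.78882697 -0.71039849 -0.00657091]
```

View pics/s3.png

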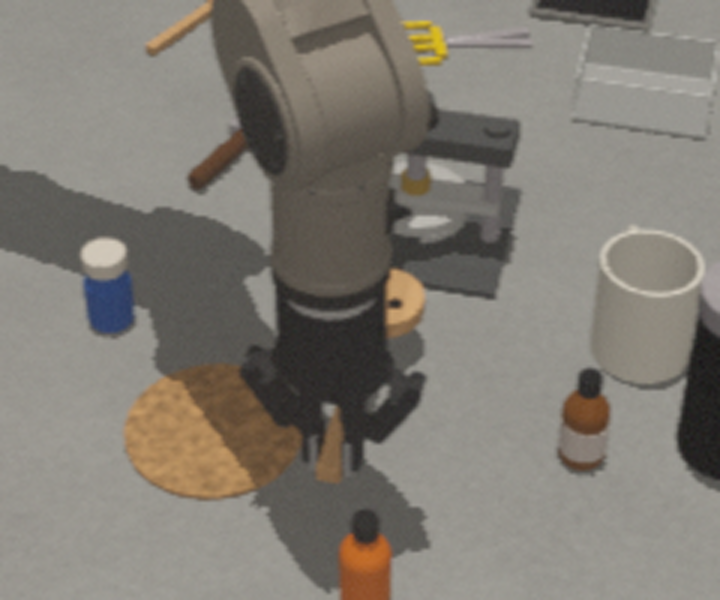

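The head is clear of the press at (400,300), the blank is level, and the orange bottle at (365,560) is near. I'll move sideways first, then forward over the mat.

Call:
{"op": "send_rows", "data": {"deltas": [[0.1,0,-0.15,-0.05,0,0,0],[0.1,0,-0.3,-0.05,0,0,0],[0.1,-0.1,-0.45,-0.05,0,0,0],[0.1,-0.25,-0.6,-0.05,0,0,0],[0.1,-0.4,-0.7,-0.05,0,0,0],[0.1,-0.55,-0.71,-0.05,0,0,0],[0.1,-0.68,-0.71,-0.05,0,0,0],[0.1,-0.76,-0.71,-0.05,0,0,0],[0.1,-0.79,-0.71,-0.05,0,0,0],[0.1,-0.79,-0.71,-0.05,0,0,0],[0.1,-0.79,-0.71,-0.05,0,0,0]]}}

```text
clock: 16.52
tcp_pos: [0.5639, -0.3425, 0.0523]
orientation: [-1.929, -2.478, -0.001]
contact_force: [-1.0, 1.0, -0.5]
grip_width: 0.0164
```

Run:
```python
from h import *
o=r.get_obs();print(o['clock'],o['tcp_pos'],o['contact_force'],o['moment'],o['grip_width'])
d=grab('scene');np.savez('pics/s4.npz',**d);cv2.imwrite('pics/s4.png',cv2.resize(cv2.cvtColor(d['pixels'],cv2.COLOR_RGB2BGR)[230:430,190:430],(720,600),interpolation=cv2.INTER_CUBIC))
```

```text
16.5167 [ 0.56387376 -0.34250842  0.05231542] [-1.01484832  0.95572751 -0.5104363 ] [-0.07183352 -0.07488005 -0.01342251] 0.01636636844158329
```

View pics/s4.png

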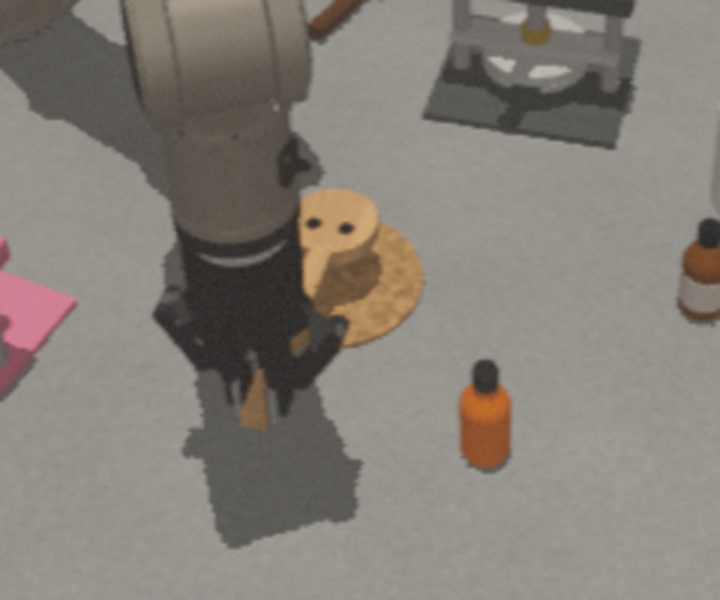

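The head, at (335,220), hangs over the mat, centred at about (340,280). Lowering gently.

Call:
{"op": "send_rows", "data": {"deltas": [[0.1,0,0,0.06,0,0,0],[0.1,0,0,0.12,0,0,0],[0.1,0,0,0.17,0,0,0],[0.1,0,0,0.2,0,0,0],[0.1,0,0,0.22,0,0,0],[0.1,0,0,0.235,0,0,0],[0.1,0,0,0.245,0,0,0],[0.1,0,0,0.245,0,0,0],[0.1,0,0,0.245,0,0,0]]}}

```text
clock: 17.32
tcp_pos: [0.5639, -0.3442, 0.0163]
orientation: [1.931, 2.478, 0.0]
contact_force: [0.5, 0.2, -0.5]
grip_width: 0.0165
```

Run:
```python
from h import *
o=r.get_obs();print(o['clock'],o['tcp_pos'],o['contact_force'],o['moment'])
```

```text
17.3167 [ 0.56389478 -0.3441955   0.01629822] [ 0.48010017  0.1965423  -0.45842076] [-0.1227063  -0.01924679 -0.02378658]
```

Call:
{"op": "send_rows", "data": {"deltas": [[0.1,0,0,0.006,0,0,0],[0.1,0,0,0.012,0,0,0],[0.1,0,0,0.016,0,0,0],[0.1,0,0,0.016,0,0,0],[0.1,0,0,0.016,0,0,0]]}}

```text
clock: 17.73
tcp_pos: [0.5639, -0.3441, 0.0138]
orientation: [1.931, 2.478, 0.0]
contact_force: [1.1, 0.7, 0.9]
grip_width: 0.0167
```

Run:
```python
from h import *
o=r.get_obs();print(o['clock'],o['tcp_pos'],o['contact_force'],o['moment'])
```

```text
17.7333 [ 0.5638856  -0.34406539  0.01383814] [1.09995803 0.66672375 0.94030378] [ 0.04000748 -0.00566304 -0.00490434]
```

The moment flipped from −0.12 to +0.04 N m, so the blank is resting on the mat. Release, then rise.

Call:
{"op": "send_rows", "data": {"deltas": [[0.28,0,0,0,0,0,0],[0.3,0,0,0,0,0,0],[0.4,0,0,0,0,0,0],[0.55,0,0,0,0,0,0],[0.6,0,0,0,0,0,0],[0.6,0,0,0,0,0,0],[0.6,0,0,0,0,0,0]]}}

```text
clock: 18.32
tcp_pos: [0.5638, -0.344, 0.0137]
orientation: [-1.931, -2.478, -0.0]
contact_force: [1.1, 0.0, -0.1]
grip_width: 0.0514
```

Call:
{"op": "send_rows", "data": {"deltas": [[0.6,0,0,-0.05,0,0,0],[0.6,0,0,-0.15,0,0,0],[0.6,0,0,-0.35,0,0,0],[0.6,0,0,-0.6,0,0,0],[0.6,0,0,-0.85,0,0,0],[0.6,0,0,-1.0,0,0,0],[0.6,0,0,-1.0,0,0,0],[0.6,0,0,-1.0,0,0,0]]}}

```text
clock: 18.98
tcp_pos: [0.5647, -0.3448, 0.1668]
orientation: [1.928, 2.475, 0.002]
contact_force: [-0.1, 0.2, -0.5]
grip_width: 0.0511
```

Run:
```python
from h import *
o=r.get_obs();print(o['clock'],o['tcp_pos'],o['contact_force'],o['grip_width'])
d=grab('wrist');s=grab('scene');t=grab('top')
b=lambda a:cv2.cvtColor(a,cv2.COLOR_RGB2BGR)
k=np.zeros((600,800,3),'uint8');k[:300,:400]=cv2.resize(b(d['pixels']),(400,300));k[:300,400:]=cv2.resize(b(s['pixels'])[180:390,200:480],(400,300),interpolation=cv2.INTER_CUBIC)
k[300:,:400]=cv2.resize(b(t['pixels'])[130:310,220:460],(400,300),interpolation=cv2.INTER_CUBIC);k[300:,400:]=cv2.resize(b(t['pixels']),(400,300));cv2.imwrite('pics/f.png',k)
```

```text
18.9833 [ 0.56473778 -0.34476557  0.16677043] [-0.06193614  0.17441238 -0.51553545] 0.05107771397785116
```

View pics/f.png

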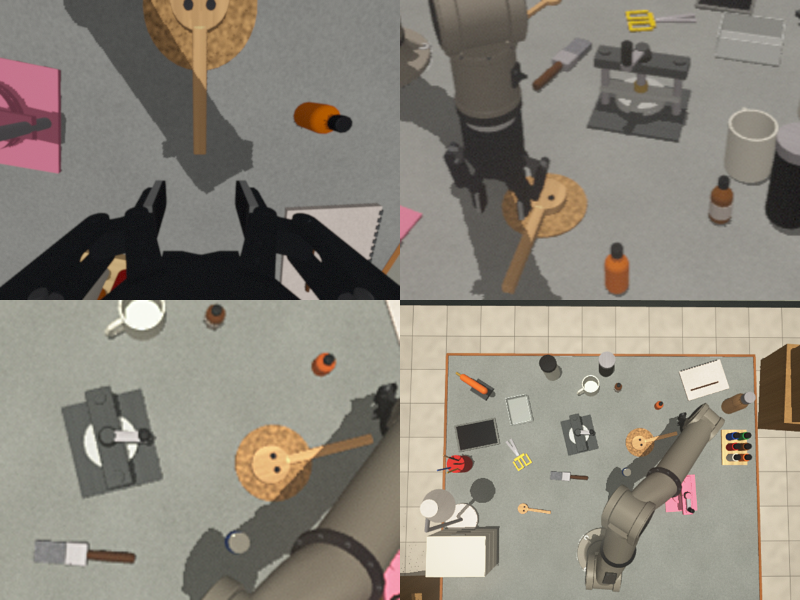

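The final views show the whole head inside the mat (bottom-left panel: head at (270,460), mat at (272,462)). The blank lies flat, the press is open and the bystanders haven't moved. Handing in.

```bash
python3 -c "
from h import *
print(r.hand_in())"
```

```text
the job is handed in; nothing more can be done
None
```

The blank is out of the press and lying flat, with its whole round head on the cork mat. I handed the job in at about 19 s of the 67 s allowed.

- **Thread:** Clockwise loosens it. Counter-clockwise pushed back at 1.7 N/mm up to about 10 N, half the damage limit. Clockwise gave way at about 3–4 N.
- **Press:** I cranked about 5.0 rad clockwise, which by the given pitch puts the platen up about 9.4 mm. I did not measure the platen height itself.
- **Drawing out:** I gripped the handle 172 mm from the head's centre instead of 150 mm, so the wrist camera cleared the crank. The blank slid straight out with under 1 N of resistance at the first check.
- **Laying down:** I lowered it until the wrist moment showed the head resting on the mat, then released it and rose clear.
- **Last checks:** The views after release show the head well inside the mat, the press open, and the other items where they were as far as those views show. Readings were about 0.5 N or less with the gripper empty. No check failed or disagreed.

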